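Seat the keyed shaft in the pulley hub and hold it there

ROBOT

A 7-joint arm with a two-finger parallel gripper is mounted at the origin on the work surface. World frame = base frame: x ahead of the robot, y to its left, z up, the work surface at z = 0. Lengths are in mm, angles in rad, forces in N, time in s.
With the tool pointing down it reaches from about 400 to 900 mm from the base axis. Payload 5.6 kg.
Tool frame: the origin (TCP) lies between the finger pads, 19 mm behind the fingertips; this is the grasp point; z points along the fingers, y is the line along which they close (so a half turn about z gives the same grasp; the last joint's range is limited). The gripper opens to 92 mm and grips with 3 to 60 N. Pads are 20 mm wide; open, the fingers measure 128 mm over their backs; the gripper's body (75 mm by 189 mm) begins 69 mm behind the grasp point.
Start: joints at [1.229, 0.468, -0.012, 1.603, 0.006, 1.071, -0.056], TCP at [191.302, -621.218, 233.292] pointing down, gripper open.
Joint ranges: [-2.53, 2.53], [-0.31, 2.02], [-1.57, 1.55], [0.28, 2.44], [-1.29, 4.43], [0.15, 1.84], [-2.92, 2.92]. Speed limits (rad/s): [2.57, 2.57, 3.14, 3.14, 3.14, 3.14, 3.14].

INTERFACE

Orientations are given as a rotation vector (axis times angle).
In Python, from cell import robot, grip, kin, viewer gives the robot as it stands. Calls block until the motion is done:
- robot.movep(position, orientation): joint-space move of the TCP to a pose.
- robot.servo_line(position, feed=150, rotation=None): straight line of the TCP; rotation=None keeps the orientation; feed is the mean speed in mm/s.
- robot.goto_joints(angles): joint-space move.
- grip(opening, newtons=None): opening from 0.0 (shut) to 1.0 (fully open); newtons is the grip in N (None keeps the last); returns when the fingers have stopped.
- robot.hold(seconds).
- kin.ik(position, orientation): joint angles nearest the present ones, or None.
- robot.observe(): the state.
- viewer.read_camera(name): name is "side" or "top"; returns the picture (420x560x3 uint8, red, green, blue); there is no depth.
- viewer.camera_info(name): a dict with "camera_matrix" (3x3 intrinsics, pixels), "R" (3x3) and "t" (3): a world point X has camera coordinates R X + t. Camera axes: x right, y down, z forward; pixel columns grow to the right and rows downward; lengths in mm; the calibration is good to about 2 mm. A picture is of the moment at which its call begins. camera_info takes no time and is no camera call.
A pose or a line that the arm cannot do raises robot.IKError and nothing moves.
- robot.job_done(): hands the job in; it is judged then, once.
Trained networks look in the newest picture that a camera, given by its name, has taken for a name from the list of things; names that differ only in an ending like _2 or _b are one class to them, and where a whole thing is asked for, a point or a joint stands for the part that bears it (a point fixed in the world has none). Each returns a list of dicts, best first, with "confidence" (0 to 1); they miss things now and then, are a little off and sometimes report something else, mostly with a low value. They report only what shows in the picture. A call takes as long as a camera call. They do not tell look-alikes from the thing itself.
- viewer.silhouettes(name, camera): "mask" (420x560 bool, what is visible of it).
- viewer.pinpoint(name, camera): "at" ([x, y, z] in mm, in the coordinates of the camera as it stood for that picture, good to about 4 mm: a listed point, or the origin of a listed thing).
The state is a dict: "t": time; "joints": joint angles; "joint_velocities": joint speeds; "joint_torque": joint torques, N m; "tcp_pos": TCP position; "tcp_rot": TCP orientation; "contact_force": force on the tool from outside, world axes, zero at the start; "wrist_torque": the same for the moment, N m; "grip_width": opening from 0.0 (shut) to 1.0 (fully open); "grip_force": force on a finger pad.
Only numpy, scipy, OpenCV 4.12 (cv2) and the standard library are available. Lean on these libraries where they do the work, as an engineer would, in place of code of your own. Each camera call takes 0.05 s, during which the arm holds its last target. There are 200 camera calls.

TASK

Take the keyed shaft out of the wooden rack by its blue square head and push it, tip down, into the hub of the belt pulley: turn it until you feel its brass key slip into the keyway, then keep pushing against the spring inside until the collar sits fully home on the hub. Finish while still gripping the head and pressing the shaft home, because the spring lifts it if you let go and I want to tighten the grub screw; leave the other tools, bottles and knives on the bench where they are.

Things in the scene. Friction and masses are not known exactly. Their poses are not given: they have to be found in the camera images.
- shaft: Loose steel shaft, 102 mm long, 0.3 to 0.46 kg, upright in the rack at first with its lowest 19 mm in the hole. Origin: centre of its lower tip; z up along it. 20 mm round shank from 0 to 44 mm above the tip, its lowest 6 mm tapered (15 mm at the tip); then a dark collar 34 mm across, 44 to 52 mm; then the square head, 52 to 102 mm.
- head (a point): Centre of the shaft's blue square head, 77 mm above the tip: 24 x 24 mm, 50 mm tall, sides along the shaft's x and y; grip it here. A red mark on its top lies on the key's side (shaft +x).
- key (a point): Middle of the outer face of the brass key on the shaft's +x side: 6 mm wide, standing out 4 mm from the shank, from 20 to 42 mm above the tip. Axes as the shaft's. Resting on the hub it tips the shaft towards it: fingers on the head's +x and -x sides and a light push (5 N) resist this best.
- rack: Pale wooden block 80 x 80 x 40 mm, fixed, with a 21.5 mm hole 19 mm deep in its top, in which the shaft stands; origin centre of its underside.
- stand: Fixture fixed to the bench: green base plate 130 x 130 x 12 mm, yellow bar along its +x edge. It carries a flat-lying belt pulley, 120 mm across, flange top 46 mm above the bench, stiff on its upright axis (turns only above about 0.6 N m), with an aluminium hub 54 mm across up to 70 mm. Origin: under the plate's centre, on the bore's axis; z up.
- mouth (a point): Centre of the bore's mouth, level with the hub's flat top; axes as the stand's. Bore 22 mm wide. Keyway in it: full height, 8.5 mm wide, out to 15.5 mm from the axis, about 0.1 rad play for the key. Its direction is not given: within 0.7 rad either way of the stand's +x (yellow bar); see it from above, or rest the key on the hub's top and turn till it drops.
- spring (a point): Top of the sprung plunger inside the bore when not pressed, 36 mm below the mouth. It pushes the shaft's tip back with 9 N there, 14 N when the tip is 44 mm down and the collar sits on the hub's top. Let go, the shaft rises 8 mm.
- knife_black: finished knife with black handle lying flat, blade 160 mm, handle 110 mm; origin under the bolster, x towards the blade tip; leave it alone
- knife_wood: finished knife with brown wooden handle lying flat, blade 140 mm, handle 110 mm; origin under the bolster, x towards the blade tip; leave it alone
- oil_bottle: amber glass oil bottle, 68 mm across, 190 mm tall; origin centre of its underside; leave it alone
- spray_can: grey and red can, 60 mm across, 170 mm tall; origin centre of its underside; leave it alone
- hammer: hammer lying on the bench; origin under its middle; leave it alone
- wrench: steel spanner lying on the bench; origin under its middle; leave it alone
- pin_cup: dark steel cup, 72 mm across, 80 mm tall; origin centre of its underside; leave it alone
There are look-alikes about, which are no part of the job. There is more than one size of the shaft; the one meant has the size given above.

How it is judged:
By the outcome, as a careful person would: the job done as asked, in the order asked, and still so for the second after the job is handed in, while the arm keeps its last pose, push and grip.
It also fails if it takes over 58 s, if anything falls off the work surface, if the arm or the gripper's body presses on something with over 40 N, if the wrist force passes 120 N, or if a joint passes its speed limit or range.

## Working session

There is one attempt and no reset: what is moved stays moved. The work goes in short steps, each a Python script; the robot and the scene stay as the last script left them, time stands still between calls to the robot, and variables do not carry over. Pictures are saved under pics/ and viewed, at most 10 in all, crops included, and the job is handed in when it is done.

```bash
mkdir -p pics; ls
cat > h.py <<'E'
import numpy as np, cv2
from cell import robot, grip, kin, viewer
def w(cam,p):
    c=viewer.camera_info(cam); return np.array(c["R"]).T@(np.array(p)-np.array(c["t"]).ravel())
def px(cam,P):
    c=viewer.camera_info(cam); q=np.array(c["camera_matrix"])@(np.array(c["R"])@np.array(P)+np.array(c["t"]).ravel()); return q[:2]/q[2]
def ray(cam,u,v,z):
    c=viewer.camera_info(cam);R=np.array(c["R"]);C=-R.T@np.array(c["t"]).ravel()
    d=R.T@np.linalg.inv(np.array(c["camera_matrix"]))@[u,v,1]; return C+d*(z-C[2])/d[2]
def save(n,im): cv2.imwrite("pics/"+n,cv2.cvtColor(im,cv2.COLOR_RGB2BGR))
E
python3 - <<'E'
from h import *
np.set_printoptions(precision=1,suppress=True)
for c in("side","top"):
    save(c+"1.png",viewer.read_camera(c))
    i=viewer.camera_info(c);print(c,-np.array(i["R"]).T@np.array(i["t"]).ravel(),np.array(i["camera_matrix"])[0,0])
    for n in("shaft","head","rack","stand","mouth","key"):
        for d in viewer.pinpoint(n,c):
            p=w(c,d["at"]);print(c,n,round(d["confidence"],2),p,px(c,p))
s=robot.observe();print(s["t"],s["tcp_rot"],s["contact_force"])
E
```

```text
pics
side [361.7 845.8 900.5] 489.9597487850705
side shaft 0.97 [654.8 -89.1   1.5] [255.9 195. ]
side shaft 0.63 [ 563.1 -128.2   20.1] [292.3 186.2]
side shaft 0.51 [ 531.4 -219.3    0. ] [310.  172.8]
side head 0.84 [657.9 -92.3 100.8] [254.  165.5]
side head 0.74 [ 560.5 -130.    97.3] [294.1 163.7]
side head 0.56 [ 534.  -225.4   58.4] [310.6 155.2]
side rack 0.91 [ 558.1 -130.2   -2.5] [294.  192.2]
side stand 0.6 [527.2 184.8  -1.3] [276.6 284.1]
side stand 0.49 [ 448.8 -400.3   -3.5] [347.8 141.5]
side mouth 0.63 [522.9 190.8  71.4] [277.9 266.2]
side key 0.69 [ 545.8 -225.3   19.8] [305.9 165.3]
side key 0.57 [638.2 -90.6  40.2] [261.6 184.9]
side key 0.54 [ 578.8 -124.    51.9] [286.4 177.3]
top [ 393.8    5.6 1200.4] 411.4524627189895
top shaft 0.6 [657.3 -79.8   3. ] [311.3 176.6]
top shaft 0.56 [ 560.  -126.8   18.9] [327.6 208.7]
top shaft 0.39 [ 534.  -222.2    1.3] [359.4 219. ]
top shaft 0.29 [ 448.1 -396.9   -1. ] [419.8 249.9]
top head 0.83 [657.4 -84.7 101.7] [315.8 168.9]
top head 0.54 [ 559.  -121.5   95.1] [328.8 205.1]
top head 0.39 [ 537.7 -224.5   53.2] [363.8 215.6]
top rack 0.95 [ 557.7 -129.7   -4.1] [327.7 210.5]
top rack 0.5 [ 739.5 -175.6   -0.6] [343.4 150.8]
top mouth 0.8 [525.4 187.1  68.7] [216.2 216.1]
top mouth 0.16 [404.2 428.5   1.1] [134.6 258.5]
top key 0.81 [643.  -86.7  39.7] [314.6 178.8]
top key 0.7 [ 571.7 -122.6   48.6] [327.3 203.1]
top key 0.48 [ 540.1 -224.6   20.3] [361.5 216.2]
0.7 [ 3.1  0.5 -0. ] [-0.1 -0.  -0. ]
```

View pics/side1.png

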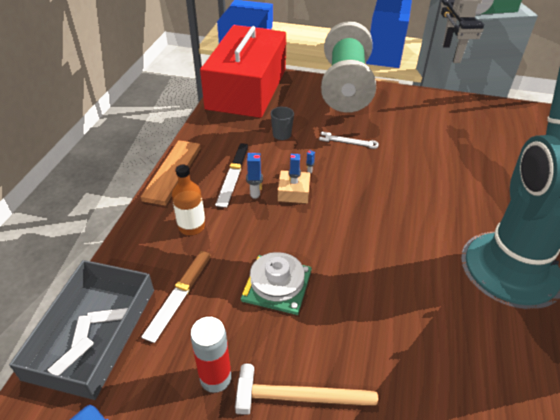

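View pics/top1.png

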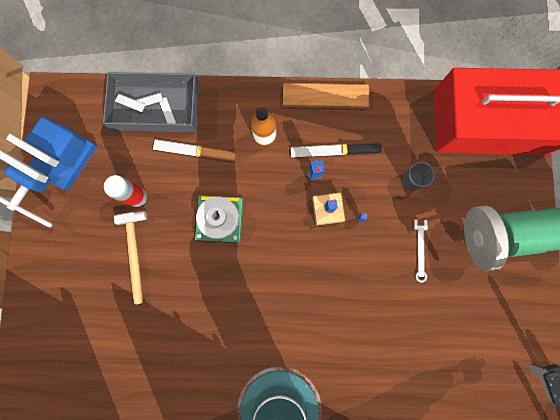

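Run:
```python
import cv2,numpy as np
s=cv2.imread("pics/side1.png");t=cv2.imread("pics/top1.png")
f=lambda i,r,c,k,h,w:cv2.resize(i[r:r+h,c:c+w],None,fx=k,fy=k,interpolation=cv2.INTER_CUBIC)
a=f(s,140,230,4,75,100)
b=f(t,160,290,4,75,100)
c=f(t,186,181,8,35,50)
d=f(t,180,171,4,75,100)
cv2.imwrite("pics/crop1.png",np.vstack([np.hstack([a,b]),np.hstack([c[:280],d[:280]])]))
```

```text
(no output)
```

View pics/crop1.png

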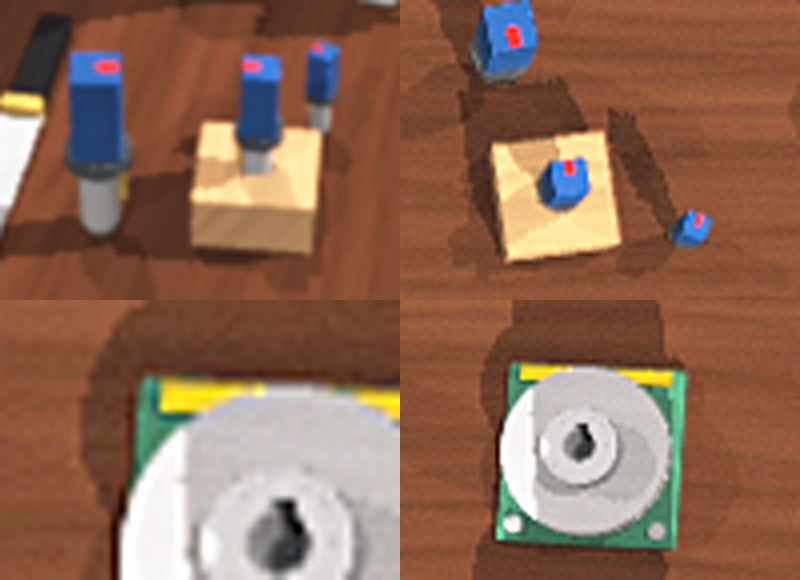

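The side view shows the bench, and the top view shows three blue-headed shafts. The candidates in the top picture are:
- (316,169): free-standing and larger.
- (329,205): in the pale rack. Its head is at z≈98, which matches 21+77.
- (363,216): small and free-standing.

I choose the one in the rack. The crop confirms it, with its red mark towards world +x. The keyway notch in the hub at about (218,212) points roughly up and to the right. Next I'll refine the angles.

Run:
```python
from h import *
np.set_printoptions(precision=2,suppress=True)
# head
for c in("top","side"):
    im=viewer.read_camera(c); hsv=cv2.cvtColor(im,cv2.COLOR_RGB2HSV)
    u,v=px(c,[560,-127,123]).astype(int); 
    red=((hsv[...,0]<8)|(hsv[...,0]>170))&(hsv[...,1]>150); m=np.zeros_like(red); m[v-10:v+11,u-10:u+11]=1
    y,x=np.nonzero(red&m); print(c,"red mark",ray(c,x.mean(),y.mean(),123),len(x))
    ms=viewer.silhouettes("stand",c)
    for d in ms[:2]:
        mk=d["mask"];yy,xx=np.nonzero(mk);print("stand",d["confidence"],xx.mean(),yy.mean())
    if c=="top":
        # yellow bar direction, green plate
        yel=(abs(hsv[...,0].astype(int)-25)<6)&(hsv[...,1]>150)&(hsv[...,2]>120);yel[:190]=0;yel[215:]=0;yel[:,:185]=0;yel[:,250:]=0
        y,x=np.nonzero(yel);P=np.array([ray(c,a,b,16) for a,b in zip(x,y)])[:,:2];print("bar",P.mean(0),np.linalg.svd(P-P.mean(0))[2][0],len(x))
        gr=((hsv[...,0]>45)&(hsv[...,0]<90)&(hsv[...,1]>80))|yel;gr[:185]=0;gr[255:]=0;gr[:,:185]=0;gr[:,255:]=0
        y,x=np.nonzero(gr);P=np.array([ray(c,a,b,12) for a,b in zip(x,y)])[:,:2].astype(np.float32);print("plate",cv2.minAreaRect(P))
    u0,v0=px(c,[524,189,70]).astype(int);print(u0,v0)
    k=cv2.resize(im[v0-12:v0+13,u0-12:u0+13],(400,400),interpolation=cv2.INTER_CUBIC)
    u1,v1=px(c,[560,-127,110]).astype(int)
    k2=cv2.resize(im[v1-12:v1+13,u1-12:u1+13],(400,400),interpolation=cv2.INTER_CUBIC)
    for k_,o,z in((k,(u0-12,v0-12),70),):
        for ang in np.linspace(0,6.28,24):
            q=(px(c,[524+27*np.cos(ang),189+27*np.sin(ang),70])-o+.5)*16
            cv2.circle(k_,tuple(int(a) for a in q),3,(255,0,255),-1)
    if c=="top": A=np.hstack([k,k2])
    else: A=np.vstack([A,np.hstack([k,k2])])
save("crop2.png",cv2.resize(A,(600,600)))
```

```text
top red mark [ 567.55 -124.68  123.  ] 9
stand 0.67 218.2165256346441 218.89995022399202
bar [585.08 183.42] [-0.02 -1.  ] 80
plate ((525.7622680664062, 189.02919006347656), (129.94204711914062, 130.4923553466797), 88.46041107177734)
215 216
side red mark [ 567.58 -127.47  123.  ] 4
stand 0.94 277.0988235294118 282.55025210084034
stand 0.69 177.02269601100411 295.55914718019255
277 265
```

View pics/crop2.png

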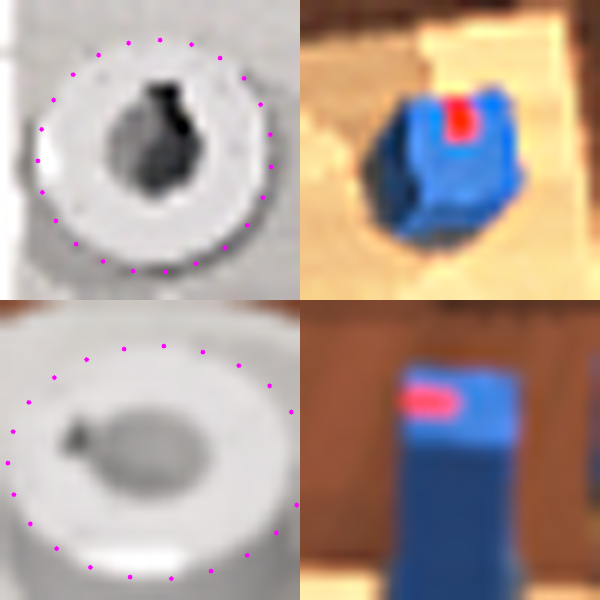

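The crop shows the hub circle fit (hub z = 70) matching well. In the top view the bore is near (153,148) with its notch at (163,90). In the side view the bore is near (150,453) with its notch at (75,438). The shaft's red mark leans slightly left of +x, so its yaw is about +0.15.

```bash
cat >> h.py <<'E'
from scipy.spatial.transform import Rotation as Ro
def rot(a,flip=0):  # tool down, tool y along world angle a (+pi if flip)
    a=a+np.pi*flip; y=np.array([np.cos(a),np.sin(a),0]); z=np.array([0,0,-1.]); 
    return Ro.from_matrix(np.c_[np.cross(y,z),y,z]).as_rotvec()
E
python3 - <<'E'
from h import *
np.set_printoptions(precision=2,suppress=True)
for c,o,B,N in(("top",(203,204),(153,148),(163,88)),("side",(265,253),(150,153),(73,137))):
    f=lambda p:ray(c,o[0]+p[0]/12-.5,o[1]+p[1]/12-.5,70)[:2]
    b,n=f(B),f(N);d=n-b;print(c,b,d,np.arctan2(d[1],d[0]))
# shaft top face centre from crop
f=lambda c,o,p,z:ray(c,o[0]+p[0]/12-.5,o[1]+p[1]/12-.5,z)[:2]
u,v=px("top",[560,-127,110]).astype(int);print("headtop",f("top",(u-12,v-12),(463-300,140),123))
u,v=px("side",[560,-127,110]).astype(int);print("headtop",f("side",(u-12,v-12),(460-300,407-300),123))
for fl in(0,1):
    for p,a in(([560,-127,200],.15),([560,-127,98],.15),([525,188,230],-.2),([525,188,103],-.2),([525,188,111],-.8),([525,188,111],.5)):
        print(fl,kin.ik(p,rot(a,fl)))
E
```

```text
top [525.8  189.47] [14.   -1.67] -0.11886540126000163
side [525.67 187.62] [14.45 -0.15] -0.01018402897624389
headtop [ 560.31 -126.99]
headtop [ 558.93 -127.95]
0 [ 0.64  0.46 -0.61  1.79  0.31  0.99  0.05]
0 [ 0.61  0.6  -0.58  1.86  0.44  0.81 -0.05]
0 [ 0.4   0.57 -1.09  1.79  0.56  1.13 -1.08]
0 [ 0.35  0.77 -1.04  1.88  0.81  0.98 -1.26]
0 [ 0.23  0.65 -0.84  1.88  0.62  0.89 -1.72]
0 [ 0.38  0.79 -1.09  1.88  0.83  1.02 -0.58]
1 [ 0.18  0.38 -0.02  1.82  0.01  0.94 -2.83]
1 [ 0.1   0.51  0.09  1.9  -0.06  0.73 -2.77]
1 [ 0.5   0.73 -1.32  1.78  0.75  1.25  1.92]
1 [ 0.48  1.01 -1.33  1.88  1.07  1.21  1.7 ]
1 [ 0.39  0.8  -1.11  1.88  0.85  1.03  1.25]
1 [-1.07  0.62  0.89  1.97 -0.64  0.86 -2.47]
```

Run:
```python
from h import *
np.set_printoptions(precision=2,suppress=True)
r=rot(.15)
robot.movep([559.7,-127,200],r)
grip(.6,15)
robot.servo_line([559.7,-127,98],feed=100)
s=robot.observe();print(s["t"],s["tcp_pos"],s["contact_force"])
grip(0,8);robot.hold(.3);grip(0,50)
s=robot.observe();print(s["t"],s["grip_width"]*92,s["grip_force"],s["contact_force"],s["wrist_torque"])
save("g1.png",viewer.read_camera("side"))
robot.servo_line([559.7,-127,150],feed=60)
s=robot.observe();print(s["t"],s["tcp_pos"],s["grip_width"]*92,s["contact_force"],s["wrist_torque"])
im=viewer.read_camera("side");u,v=px("side",[559,-127,120]).astype(int)
save("g2.png",cv2.resize(im[v-45:v+45,u-60:u+60],None,fx=5,fy=5,interpolation=cv2.INTER_CUBIC))
```

```text
4.9667 [ 560.25 -127.03   98.66] [1.19 0.15 0.09]
6.05 24.020491236201853 49.99999165534973 [-1.01 -0.08  4.57] [-0.05  0.33  0.01]
7.1167 [ 559.35 -127.02  149.63] 23.827255865725732 [-0.26  0.9  -4.18] [-0.04 -0.08 -0.01]
```

View pics/g2.png

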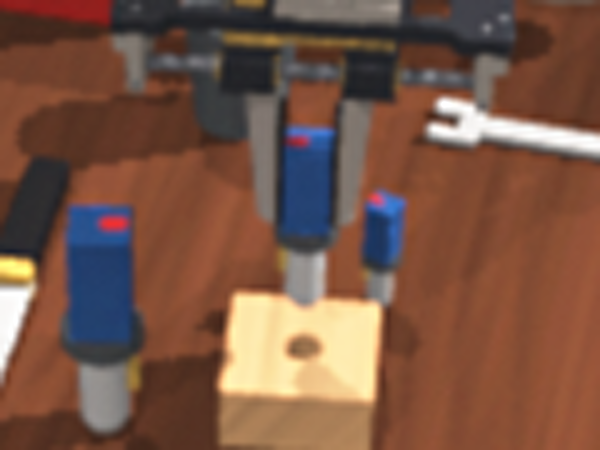

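The picture shows the rack shaft held between the fingers, clear of its hole. The key is on the left (+x) side of the shank at about (285,262), and the neighbouring shafts are untouched. Next is the hub.

```bash
cat >> h.py <<'E'
def down(x,y,z0,z1,a,lim=8,step=1.5,feed=30):
    z=z0
    while z>z1:
        z=max(z-step,z1); robot.servo_line([x,y,z],feed=feed,rotation=rot(a))
        s=robot.observe(); f=s["contact_force"]
        print(round(s["t"],1),"z",round(z,1),np.round(s["tcp_pos"],1),"F",np.round(f,1),"T",np.round(s["wrist_torque"],2))
        if np.linalg.norm(f-[0,0,-4.2])>lim: print("stop");break
    return z
E
python3 - <<'E'
from h import *
robot.servo_line([559.7,-127,205],feed=150)
robot.movep([525.7,188.6,200],rot(-.07))
robot.servo_line([525.7,188.6,150],feed=80)
s=robot.observe();print(s["t"],s["tcp_pos"],s["contact_force"])
im=viewer.read_camera("side");u,v=px("side",[525,189,90]).astype(int)
a=cv2.resize(im[v-30:v+30,u-30:u+30],(400,400),interpolation=cv2.INTER_CUBIC)
im=viewer.read_camera("top");u,v=px("top",[525,189,100]).astype(int)
b=cv2.resize(im[v-30:v+30,u-30:u+30],(400,400),interpolation=cv2.INTER_CUBIC)
save("h1.png",np.hstack([a,b]))
down(525.7,188.6,150,131,-.07,lim=6,step=3)
E
```

```text
9.6667 [525.89365981 188.96284643 150.15670082] [ 0.18734478 -0.01548128 -3.96904849]
10.0 z 147 [525.7 188.5 147. ] F [-0.6  0.9 -4.4] T [-0.04 -0.1  -0.04]
10.3 z 144 [525.6 188.5 143.8] F [ 0.3 -0.1 -4.4] T [-0.06 -0.14 -0.01]
10.5 z 141 [525.7 188.7 140.8] F [-0.2 -0.3 -4.3] T [ 0.07 -0.12  0.02]
10.8 z 138 [525.8 188.8 137.9] F [ 0.   0.6 -4.4] T [ 0.2  -0.23 -0.02]
11.0 z 135 [525.7 188.8 134.8] F [ 0.9  0.4 -5.1] T [ 0.24 -0.34 -0.  ]
11.3 z 132 [525.7 188.8 131.8] F [ 0.7  1.6 -5.4] T [ 0.35 -0.35 -0.01]
11.5 z 131 [525.8 188.7 131. ] F [ 0.9  1.8 -4.7] T [ 0.35 -0.34  0.05]
```

View pics/h1.png

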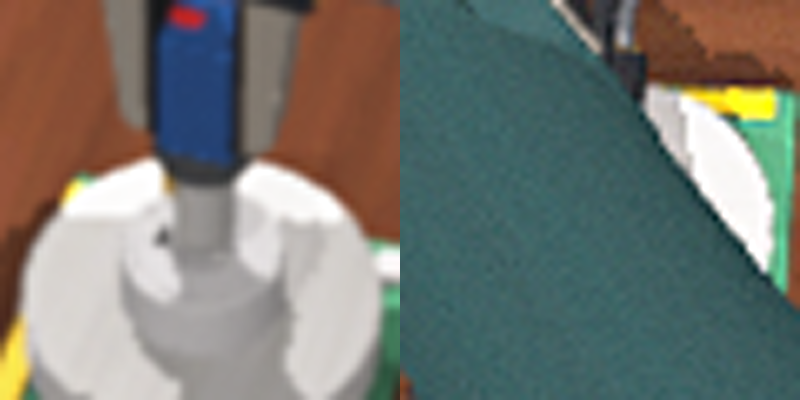

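The side view shows the shaft tip over the bore, with the notch visible at (163,235) on the left. The tip has entered with only light side forces. I'll shift slightly with them and continue down to the key.

Run:
```python
from h import *
x,y=526,189.4
robot.servo_line([x,y,131],feed=20)
s=robot.observe();print(s["contact_force"],s["wrist_torque"])
z=down(x,y,131,119,-.07,lim=7,step=1.5)
```

```text
[-0.57690148  0.46669562 -3.99672572] [ 0.02121745 -0.08717962 -0.00575791]
12.0 z 129.5 [525.8 189.2 129.3] F [ 0.3  0.9 -4.2] T [-0.01 -0.08  0.01]
12.3 z 128.0 [525.9 189.3 127.9] F [-0.2  1.4 -4. ] T [-0.01 -0.1   0.01]
12.5 z 126.5 [525.9 189.4 126.4] F [-0.6  0.1 -4.5] T [-0.1  -0.05  0.04]
12.8 z 125.0 [525.9 189.4 124.9] F [-0.3 -0.5 -4.1] T [ 0.02 -0.09 -0.02]
13.0 z 123.5 [525.9 189.3 123.4] F [-0.6  0.7 -4.6] T [-0.03 -0.12  0.05]
13.3 z 122.0 [525.9 189.3 121.9] F [-0.5 -0.3 -5.1] T [-0.05 -0.07  0.01]
13.5 z 120.5 [525.9 189.4 120.4] F [ 0.1 -0.  -4.2] T [ 0.02 -0.08 -0.05]
13.8 z 119.0 [525.9 189.4 118.9] F [-0.6 -0.9 -4.5] T [-0.03 -0.06 -0.03]
```

The key slipped in without any resistance, already about 8 mm below the hub top. Now I'll push against the spring.

Run:
```python
from h import *
x,y=526,189.4
grip(0,60)
z=down(x,y,119,105,-.07,lim=22,step=2)
z=down(x,y,z,101,-.07,lim=22,step=.7,feed=15)
```

```text
14.2 z 117 [525.9 189.3 116.8] F [ 0.5  0.5 -4.8] T [-0.08 -0.08  0.02]
14.5 z 115 [525.9 189.3 114.8] F [ 0.   0.6 -4.8] T [-0.04 -0.16  0.  ]
14.7 z 113 [525.9 189.4 112.8] F [ 0.3  0.5 -4.6] T [-0.01 -0.07 -0.07]
15.0 z 111 [526.3 189.6 111.2] F [ 0.4  0.3 -2.2] T [ 0.1  -0.1   0.02]
15.2 z 109 [526.3 189.7 109.8] F [-2.1 -1.9  4.8] T [-0.24  0.39 -0.03]
15.5 z 107 [526.3 189.7 107.9] F [-1.9 -0.3  5.5] T [-0.27  0.54 -0.02]
15.7 z 105 [526.4 189.7 106. ] F [-1.6  0.3  8.3] T [-0.29  0.55  0.  ]
16.0 z 104.3 [526.3 189.7 105.4] F [-1.9 -1.3  8. ] T [-0.33  0.63 -0.08]
16.2 z 103.6 [526.3 189.7 104.8] F [-2.5 -0.6  7.3] T [-0.38  0.63 -0.03]
16.5 z 102.9 [526.3 189.7 104.1] F [-2.  -0.4  9.2] T [-0.36  0.66  0.01]
16.7 z 102.2 [526.3 189.7 103.4] F [-2.6 -0.8  8.7] T [-0.36  0.71 -0.01]
17.0 z 101.5 [526.4 189.7 103.1] F [-3.6 -2.4 12.1] T [-0.53  0.89 -0.01]
17.2 z 101 [526.4 189.7 103.1] F [-4.8 -2.2 15.4] T [-0.59  1.21 -0.03]
```

Run:
```python
from h import *
x,y=525.7,189.1
z=down(x,y,101,99.6,-.07,lim=35,step=.7,feed=15)
robot.hold(1)
for i in range(2):
    s=robot.observe();print(s["t"],s["tcp_pos"],s["contact_force"],s["wrist_torque"],s["grip_width"]*92);robot.hold(.5)
im=viewer.read_camera("side");u,v=px("side",[525,189,90]).astype(int)
save("f1.png",cv2.resize(im[v-30:v+30,u-35:u+35],(700,600),interpolation=cv2.INTER_CUBIC))
```

```text
17.5 z 100.3 [526.4 189.8 103.1] F [-6.  -2.8 20.3] T [-0.62  1.56  0.06]
17.7 z 99.6 [526.4 189.8 103.1] F [-7.  -3.5 26.2] T [-0.87  1.99  0.03]
18.7333 [526.3615606  189.79416463 103.05806602] [-7.551876   -3.20602172 25.66950728] [-0.86697767  1.92668713  0.03203614] 23.708824477128672
19.2333 [526.37263687 189.76509831 103.04055552] [-7.1660308  -2.61279137 24.34299577] [-0.79728047  2.00540035 -0.07043567] 23.733745317165962
```

View pics/f1.png

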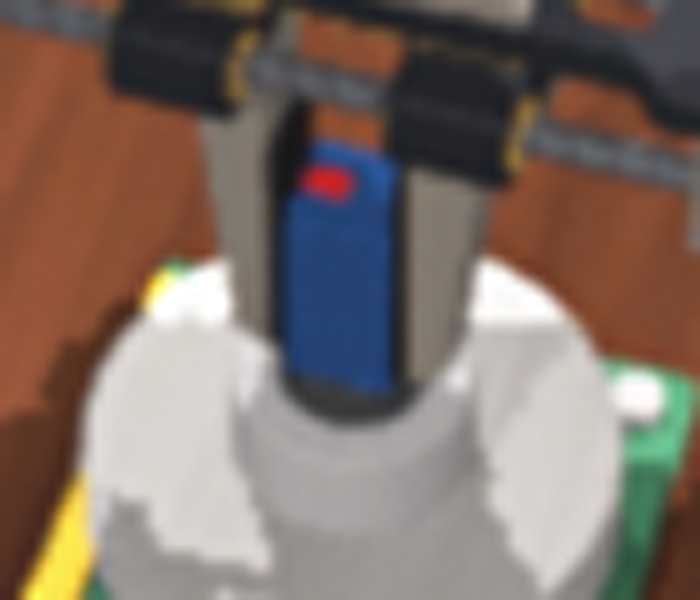

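The picture shows the collar at about (345,395), flat on the hub top with no gap. The height is steady at 103.05 mm against an expected 103, and extra push only raises the force, so the collar is on a hard stop.

```bash
python3 -c "
from h import *
print(robot.job_done(), robot.observe()['t'])"
```

```text
the job is handed in; nothing more can be done
the job is handed in; nothing more can be done
```

The shaft from the rack is in the pulley hub with its key in the keyway and the collar fully home; I handed the job in at about 19 s with the gripper still holding the head and pressing down with about 25 N.

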